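Open the child-safe button-cell jar

ROBOT

A 6-joint arm with a two-finger parallel gripper is mounted at the origin on a cart in front of the work surface, level with it; the furniture and walls round the work are solid. World frame = base frame: x ahead of the robot, y to its left, z up, the work surface at z = 0. Lengths are in m, angles in rad, forces in N, time in s.
With the tool pointing down it reaches from about 0.3 to 0.775 m from the base axis. Payload 14.6 kg.
Tool frame: the origin (TCP) lies on the centre line of the jaws, within the pads' length; the fingertips stand 19 mm ahead of it and the grasp point (between the pads) is the TCP; z points along the fingers, y is the line along which they close (so a half turn about z gives the same grasp; the last joint's range is limited). The gripper opens to 85 mm and grips with 20 to 120 N. Pads are 22 mm wide; open, the fingers measure 114 mm over their backs; the gripper's body (76 mm by 85 mm) begins 54 mm behind the grasp point. The pads swing forward as they close: fully open they stand 13 mm farther back than shut.
Start: joints at [1.264, 0.3, 1.521, -0, 1.321, -0.067], TCP at [0.131, 0.534, 0.25] pointing down, gripper open.
Joint ranges: [-3.03, 3.03], [-0.79, 2.21], [0.23, 2.52], [-1.04, 4.18], [0, 3.07], [-2.55, 2.55]. Speed limits (rad/s): [2.22, 2.22, 2.57, 3.14, 3.14, 3.14].

INTERFACE

Orientations are given as a unit quaternion [w, x, y, z].
In Python, from station import arm gives the robot as it stands. The module is installed in compiled form; this text tells all that it offers.
- The arm moves only by the shell command python3 -m creep 'ROWS'. ROWS is JSON, a list of rows, each a list of 7 numbers: the shift along the world's x, y, z in units of 120 mm (1.0 is 120 mm), then the turn, a rotation vector about the world's x, y, z in units of 1.5 rad (1.0 is 1.5 rad), then the opening, from -1 (shut) to 1 (fully open). In form: [[dx, dy, dz, wx, wy, wz, claw], ...]. A call has 1 to 20 rows; each row is the pose to reach, as a shift and turn from the pose commanded when the call began; what a row does not reach only later rows make up. A row lasts 1/12 s, in which the tool goes at most 41.7 mm and 7.16 degrees, less where a joint would pass 70% of its speed; a pose out of reach is approached as far as the arm can. A call with a number of a shift or a turn outside -1 to 1 is refused whole. A call with a gripper value outside its range is refused whole. The fingers move at their own pace and stop on an object; the grip force is fixed at half the most. Time passes only in rows, so rows that repeat a pose let the fingers close. It gives the time, the measured TCP pose, the force, the opening and the grip force at its end, in the units of the state.
- arm.observe(): the state, without advancing time (a new reading comes with each control period).
- arm.read_camera(name): name is "scene" or "top" or "wrist"; returns a dict with "image" (400x640x3 uint8, red, green, blue), "fov_y" (degrees; the focal length in pixels is half the picture's height over the tangent of half this angle, whatever the lens; pixels are square), "cx", "cy" (the principal point, pixels), "camera_from_world" (4x4, takes a point from world to camera coordinates). Camera axes: x right, y down, z forward; pixel columns grow to the right and rows downward; lengths in m; the calibration is good to about 2 mm. A picture is of the moment at which its call begins. There is no depth.
- arm.close_job(): hands the job in; it is judged then, once.
The state is a dict: "time_s": time; "qpos": joint angles; "joint_velocities": joint speeds; "effort": joint torques, N m; "tool_pos": TCP position; "ee_rot": TCP orientation; "ft_force": force on the tool from outside, world axes, zero at the start; "torque": the same for the moment, N m; "gripper_width": finger opening in m; "finger_force": force on a finger pad.
Only numpy, scipy, OpenCV 4.12 (cv2) and the standard library are available. Lean on these libraries where they do the work, as an engineer would, in place of code of your own. Each camera call takes 0.05 s, during which the arm holds its last target. There are 200 camera calls.

TASK

Open the child-safe jar of button cells so that a colleague can reach in: press its orange push-and-turn cap down against its spring, keep it pressed while you twist it counter-clockwise (seen from above) until it comes free, then lift it straight up. Finish while still holding the cap in the gripper, level and at rest, about 10 cm straight above the open jar; do not put it down or let go, and leave the red-capped and the dark-capped vials beside the jar where they stand.

Things in the scene. Friction and masses are not known exactly. Their poses are not given: they have to be found in the camera images.
- jar: Amber glass jar with a paper band, 57 mm across, clamped in a grey round holder (90 mm across, 10 mm high, 68 mm collar to 32 mm) screwed to the desk: it cannot move or turn. Origin: centre of the holder's underside, on the desk; z up. Shoulder 57 mm across up to 64 mm above the desk, narrowing to the 37 mm neck at 78 mm. Three neck lugs 120 degrees apart, the first at +x.
- jar_mouth (a point): Centre of the jar's mouth (the rim's top, hidden in the cap at first), 102.5 mm above the desk; axes as the jar's. In the room, fixed: a tall white tripod stands on the desk to the left with its column near x 0.56, y 0.34 and its feet within about 0.2 m of that (go round it on the robot's side), and the light box's front lies some 10 cm behind the jar.
- cap_center (a point): Centre (half-way up, on the axis) of the orange fluted round push-and-turn cap, 57 mm across, 24 mm high, white arrows on its flat top, about 45 g; z up along its axis. On the closed jar its lower edge is 92 mm, this point 104 mm and its top 116 mm above the desk, and its x axis lies along the jar's x within 3 degrees. Locked, it neither lifts off nor turns.
- cap: The same cap, origin at the centre of its lower edge. Pressed down over 3.5 mm (5 to 6 is right, 7.5 the bottom; spring 4 N at first, 11 N at 5.5 mm, 13 N at the bottom) it turns counter-clockwise from above only. Turned 34 to 86 degrees (60 is best; a stop ends it near 86; 0 is where it started) it is free and lifts off; let up sooner, it stays caught.
- red_vial_center (a point): Centre of a loose clear vial with a red cap, 26 mm across and 52 mm high, standing 100 to 120 mm to the left (+y) of the jar. To be left standing.
- grey_vial_center (a point): Centre of a loose clear vial with a dark grey cap, 42 mm across and 54 mm high, standing 100 to 120 mm to the right (-y) of the jar. To be left standing.
Things that resemble listed ones, but are neither listed nor needed, are in the scene too. Of the things that look like the cap, the smallest one is meant.

How it is judged:
On the way, in this order (a step that is already met when the one before it is completed fails the run):
1. the cap is pressed down (at least 2.8 mm) on the jar, not yet turned (z of cap_center in the frame of jar below 0.1012 m and horizontal distance between cap_center and jar_mouth below 0.006 m and angle between the x axis of cap_center and the x axis of jar, either way round below 0.4 rad), for 0.05 s.
2. the cap is turned free (over 32 degrees) while still down on the neck (angle between the x axis of cap_center and the x axis of jar, either way round above 0.56 rad and z of cap_center in the frame of jar below 0.112 m and horizontal distance between cap_center and jar_mouth below 0.008 m), for 0.05 s.
At the end, for the whole second after the job is handed in: The gripper still holds the cap (over 2 N of finger contact), at rest (under 3 cm/s), level within 15 degrees, its lower edge 5 to 18 cm above the jar's mouth and its axis within 35 mm of the mouth's centre, not touching the jar (z of cap in the frame of jar_mouth between 0.05 and 0.18 m and horizontal distance between cap_center and jar_mouth below 0.035 m and angle between cap_center's own z axis and vertical below 0.26 rad and linear speed of cap below 0.03 m/s and contact force between the fingers and cap above 2 N and contact force between cap and jar below 0.1 N); the arm keeps its last pose, push and grip.
It fails at once if the red-capped vial is shifted more than 2 cm or tipped over (distance of red_vial_center from where it was at the start of the episode above 0.02 m or angle between red_vial_center's own z axis and vertical above 0.5 rad).
It fails at once if the dark-capped vial is shifted more than 2 cm or tipped over (distance of grey_vial_center from where it was at the start of the episode above 0.02 m or angle between grey_vial_center's own z axis and vertical above 0.5 rad).
It also fails if it takes over 35 s, if anything falls off the work surface, if the arm or the gripper's body presses on something with over 40 N, if the wrist force passes 120 N, or if a joint passes its speed limit or range.

## Working session

There is one attempt and no reset: what is moved stays moved. The work goes in short steps, Python scripts to look and compute and a shell command to move; the robot and the scene stay as the last step left them, time stands still between calls to the robot, and variables do not carry over. Pictures are saved under pics/ and viewed, at most 10 in all, crops included, and the job is handed in when it is done.

```bash
mkdir -p pics; cat > h.py <<'E'
import numpy as np, cv2
from station import arm
def cam(n):
    c=arm.read_camera(n); c["f"]=c["image"].shape[0]/2/np.tan(np.radians(c["fov_y"])/2); return c
def save(c,name,box=None,k=1):
    im=c["image"][:,:,::-1]
    if box: im=im[box[1]:box[3],box[0]:box[2]]
    cv2.imwrite("pics/"+name,cv2.resize(im,None,fx=k,fy=k,interpolation=cv2.INTER_CUBIC))
def ray(c,u,v):
    T=c["camera_from_world"]; R=T[:3,:3]; o=-R.T@T[:3,3]
    return o,R.T@np.array([(u-c["cx"])/c["f"],(v-c["cy"])/c["f"],1])
def at_z(c,u,v,z):
    o,d=ray(c,u,v); return o+d*(z-o[2])/d[2]
def proj(c,p):
    q=c["camera_from_world"]@np.append(p,1); return q[:2]/q[2]*c["f"]+[c["cx"],c["cy"]]
E
python3 - <<'E'
from h import *
a=cam("scene");b=cam("top");save(a,"s0.png");save(b,"t0.png")
for c in(a,b):print(c["fov_y"],c["cx"],c["cy"],c["camera_from_world"].round(3).tolist())
s=arm.observe();print(s)
E
```

```text
46.044305380815224 320.0284807557048 202.06564081551508 [[0.555, -0.832, -0.005, -0.221], [-0.482, -0.316, -0.817, 0.329], [0.678, 0.456, -0.577, 0.511], [0.0, 0.0, 0.0, 1.0]]
48.84903201634436 322.186074576286 203.37753433860576 [[-0.008, -1.0, 0.012, 0.061], [-0.995, 0.007, -0.096, 0.535], [0.096, -0.013, -0.995, 0.874], [0.0, 0.0, 0.0, 1.0]]
{'time_s': 0.1, 'qpos': array([ 1.26439627e+00,  3.00432201e-01,  1.52151086e+00, -1.18348534e-05,
        1.32070565e+00, -6.66056350e-02]), 'joint_velocities': array([ 0.00068124,  0.0002773 , -0.00190914,  0.0003206 ,  0.00229539,
        0.00017914]), 'effort': array([ 3.98427464e-04, -5.44375956e+01, -3.62372482e+01, -9.95473715e-05,
        3.03890265e-03, -2.81602325e-05]), 'tool_pos': array([0.13057833, 0.53408157, 0.24977235]), 'ee_rot': array([-9.22760040e-05,  1.19608684e-01,  9.92820973e-01, -5.19936063e-04]), 'ft_force': array([ 1.00625224, -0.15123761, -0.15162641]), 'torque': array([ 0.02334337,  0.00850874, -0.04232997]), 'finger_force': 0.0, 'gripper_width': 0.08533082993016076}
```

View pics/s0.png

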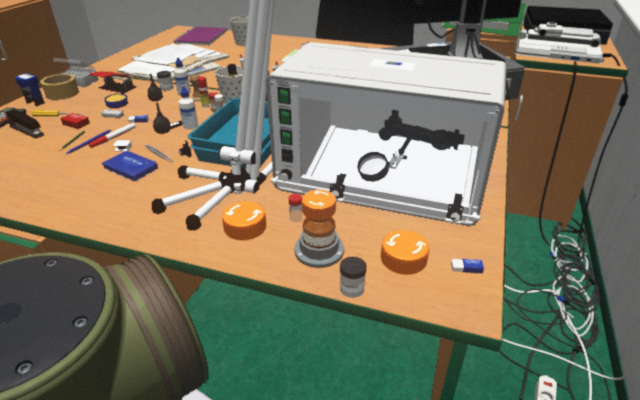

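View pics/t0.png

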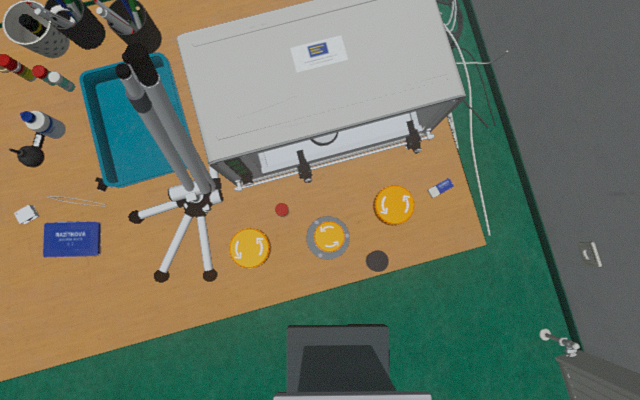

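Orange candidates in top view: (250,248) loose cap, (329,237) cap on the jar in its grey holder, and (393,205) loose cap. The one at (329,237) is smallest and sits on the jar; in the scene view it is at (319,205). The red vial is at (282,210) and the dark vial at (377,260).

```bash
python3 - <<'E'
from h import *
from scipy.optimize import least_squares
a=cam("scene");b=cam("top");save(b,"t1.png",(240,170,440,300),4)
def blob(c,box,hlo=(5,120,120),hhi=(28,255,255)):
    x0,y0,x1,y1=box
    h=cv2.cvtColor(np.ascontiguousarray(c["image"][y0:y1,x0:x1]),cv2.COLOR_RGB2HSV)
    m=cv2.inRange(h,hlo,hhi); m=cv2.morphologyEx(m,cv2.MORPH_CLOSE,np.ones((9,9)))
    n,l,s,ce=cv2.connectedComponentsWithStats(m); i=1+s[1:,4].argmax(); return ce[i]+[x0,y0],s[i]
pt,st=blob(b,(305,215,352,260)); print(pt,st)
print("top at .116",at_z(b,*pt,.116), "holder c",at_z(b,327.5,238.5,.01))
for uv,z in(((282,210),.052),((377,260),.054),((250,248),.03),((393,205),.03)):print(uv,at_z(b,*uv,z).round(3))
p=at_z(b,*pt,.116);print("scene proj",proj(a,p))
print(proj(a,p+[0,0,-.012]),blob(a,(300,188,340,217)))
E
```

```text
[328. 237.] [   0    0   47   45 2115]
top at .116 [0.46525131 0.048419   0.116     ] holder c [0.46423552 0.04675553 0.01      ]
(282, 210) [0.52  0.137 0.052]
(377, 260) [ 0.421 -0.049  0.054]
(250, 248) [0.446 0.203 0.03 ]
(393, 205) [ 0.531 -0.087  0.03 ]
scene proj [317.94051539 198.8704122 ]
[317.99643579 204.74842133] (array([319.06965649, 203.15839695]), array([   0,    0,   40,   29, 1048], dtype=int32))
```

View pics/t1.png

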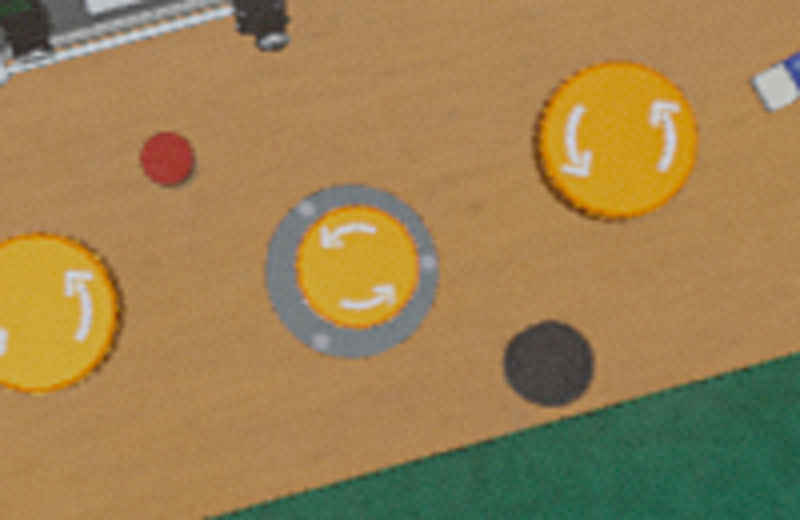

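The crop confirms it: the jar cap is at crop (358,266), full-frame (329.5,236.5), concentric with the grey holder. That puts it at about world (0.466, 0.046). I'm going round the tripod on the robot's side.

```bash
python3 -m creep '[[0.15,-0.25,0,0,0,-0.08,1],[0.3,-0.5,0,0,0,-0.16,1],[0.45,-0.75,0,0,0,-0.24,1],[0.6,-1,0,0,0,-0.25,1],[0.6,-1,0,0,0,-0.25,1]]'
python3 -m creep '[[0.2,-0.25,0,0,0,-0.08,1],[0.4,-0.5,0,0,0,-0.16,1],[0.6,-0.75,0,0,0,-0.24,1],[0.8,-1,0,0,0,-0.25,1],[0.8,-1,0,0,0,-0.25,1]]'
python3 -m creep '[[0.2,-0.25,0,0,0,0,1],[0.4,-0.5,0,0,0,0,1],[0.6,-0.75,0,0,0,0,1],[0.8,-1,0,0,0,0,1],[0.8,-1,0,0,0,0,1]]'
python3 -m creep '[[0.15,-0.25,0,0,0,0,1],[0.3,-0.5,0,0,0,0,1],[0.45,-0.75,0,0,0,0,1],[0.59,-1,0,0,0,0,1],[0.59,-1.06,0,0,0,0,1]]' ; python3 -m creep '[[0,-0.06,-0.1,0,0,0,1],[0,-0.06,-0.2,0,0,0,1],[0,-0.06,-0.2,0,0,0,1],[0,-0.06,-0.2,0,0,0,1]]'
python3 - <<'E'
from h import *
w=cam("wrist");save(w,"w0.png");s=arm.observe()
print(s['tool_pos'],s['ee_rot'],s['qpos'],w["camera_from_world"].round(3).tolist(),w["cx"],w["cy"],w["f"],proj(w,np.array([.466,.046,.116])))
E
```

```text
time_s: 0.62
tool_pos: [0.2045, 0.4108, 0.2504]
ee_rot: [0.0, 0.305, 0.952, -0.0]
ft_force: [-0.9, 0.1, -0.1]
gripper_width: 0.0856
finger_force: 0.0
time_s: 1.03
tool_pos: [0.3014, 0.2906, 0.2504]
ee_rot: [0.0, 0.478, 0.879, -0.0]
ft_force: [-0.9, 0.8, 0.4]
gripper_width: 0.0855
finger_force: 0.0
time_s: 1.45
tool_pos: [0.3973, 0.1706, 0.2502]
ee_rot: [0.0, 0.477, 0.879, -0.0]
ft_force: [-0.1, -0.2, -0.8]
gripper_width: 0.0854
finger_force: 0.0
time_s: 1.78
tool_pos: [0.3944, 0.1674, 0.2262]
ee_rot: [-0.0, 0.475, 0.88, -0.0]
ft_force: [-0.2, 0.2, -0.4]
gripper_width: 0.0855
finger_force: 0.0
[0.39464145 0.16753977 0.22674606] [4.99801580e-05 4.74626248e-01 8.80187433e-01 7.19137567e-05] [ 3.15992075e-01  4.95335282e-02  1.87241124e+00  2.84123398e-05
  1.21947477e+00 -2.65735313e-01] [[0.836, 0.549, 0.0, -0.422], [0.521, -0.794, 0.312, -0.106], [0.171, -0.261, -0.95, 0.334], [0.0, 0.0, 0.0, 1.0]] 317.52713260148846 202.49463868248174 336.20522657069534 [308.72674954 360.28312178]out of range
```

View pics/w0.png

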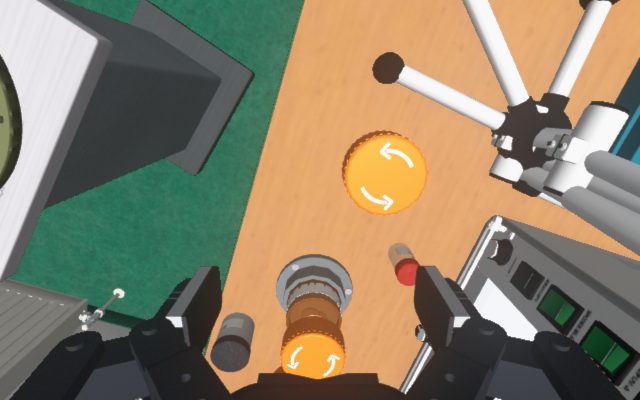

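The row with −1.06 was refused, so the arm stopped short. The wrist image shows the cap at (314,357), the red vial at (404,270) and the grey vial at (232,342). I'm moving over the cap at z ≈ 0.2.

```bash
python3 - <<'E'
from h import *
w=cam("wrist");print(at_z(w,313.5,357,.116))
E
python3 -m creep '[[0.15,-0.25,0,0,0,0,1],[0.3,-0.5,0,0,0,0,1],[0.45,-0.75,0,0,0,0,1],[0.58,-1,0,0,0,0,1],[0.58,-1,0,0,0,0,1],[0.58,-1,0,0,0,0,1]]'
python3 - <<'E'
from h import *
w=cam("wrist");save(w,"w1.png");s=arm.observe()
print(s['tool_pos'],s['qpos'],proj(w,np.array([.466,.046,.116])),proj(w,s['tool_pos']))
E
```

```text
[0.46816974 0.05097904 0.116     ]
time_s: 2.38
tool_pos: [0.4648, 0.0463, 0.2267]
ee_rot: [0.0, 0.476, 0.88, 0.0]
ft_force: [0.1, 1.0, -0.3]
gripper_width: 0.0857
finger_force: 0.0
[0.46433003 0.04715187 0.22665129] [ 2.26309874e-02  1.36033300e-01  1.77779205e+00  1.52610794e-04
  1.22742088e+00 -5.57740541e-01] [317.38548247 207.5173694 ] [315.8679614  288.60600503]
```

View pics/w1.png

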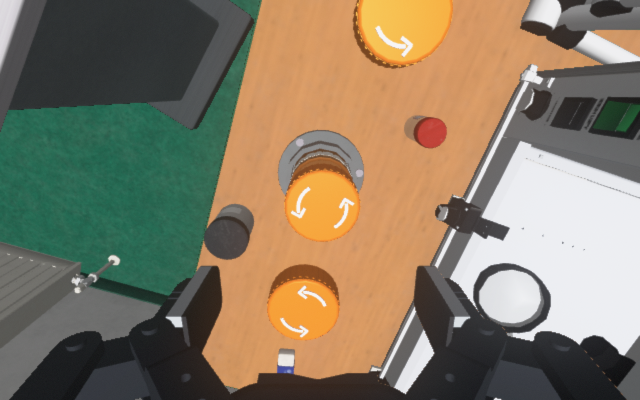

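The jar cap is at (322,205), against a prediction of (317,207), which gives about (0.468, 0.050). I'll use the mean with the top view, (0.467, 0.0485), then descend and grip.

```bash
python3 -m creep '[[0.02,0.013,-0.2,0,0,0,1],[0.02,0.013,-0.4,0,0,0,1],[0.02,0.013,-0.6,0,0,0,1],[0.02,0.013,-0.8,0,0,0,1],[0.02,0.013,-0.9,0,0,0,1],[0.02,0.013,-1,0,0,0,1],[0.02,0.013,-1,0,0,0,1]]'
python3 -m creep '[[0,0,-0.03,0,0,0,1],[0,0,-0.06,0,0,0,1],[0,0,-0.06,0,0,0,1]]'
python3 -m creep '[[0,0,0,0,0,0,-0.2],[0,0,0,0,0,0,-0.2],[0,0,0,0,0,0,-0.6],[0,0,0,0,0,0,-0.6],[0,0,0,0,0,0,-1],[0,0,0,0,0,0,-1],[0,0,0,0,0,0,-1],[0,0,0,0,0,0,-1],[0,0,0,0,0,0,-1],[0,0,0,0,0,0,-1]]'
python3 - <<'E'
from h import *
w=cam("wrist");save(w,"w2.png")
s=arm.observe();print(s['tool_pos'],s['torque'])
E
```

```text
time_s: 3.02
tool_pos: [0.4654, 0.0498, 0.1047]
ee_rot: [-0.001, 0.474, 0.88, -0.001]
ft_force: [0.1, -0.5, 0.1]
gripper_width: 0.0856
finger_force: 0.0
time_s: 3.27
tool_pos: [0.4666, 0.049, 0.0993]
ee_rot: [0.0, 0.475, 0.88, 0.0]
ft_force: [0.8, 0.6, -0.2]
gripper_width: 0.0856
finger_force: 0.0
time_s: 4.1
tool_pos: [0.4668, 0.0486, 0.0992]
ee_rot: [0.0, 0.475, 0.88, 0.0]
ft_force: [0.0, 1.5, 4.8]
gripper_width: 0.0554
finger_force: 62.3
[0.46682574 0.04863654 0.09921313] [ 0.1860621  -0.14596652 -0.00805379]
```

View pics/w2.png

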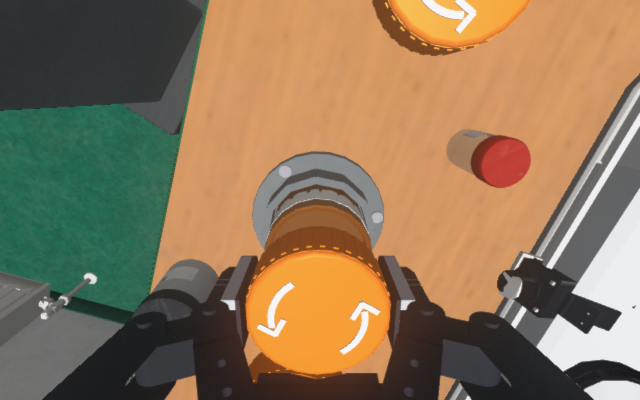

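The cap, centred at (318,312), sits squarely between the pads with a 62 N grip. Now I press about 5.5 mm.

```bash
python3 -m creep '[[0,0,-0.02,0,0,0,-1],[0,0,-0.035,0,0,0,-1],[0,0,-0.046,0,0,0,-1],[0,0,-0.046,0,0,0,-1],[0,0,-0.046,0,0,0,-1],[0,0,-0.046,0,0,0,-1]]'
```

```text
time_s: 4.65
tool_pos: [0.4669, 0.0486, 0.094]
ee_rot: [0.0, 0.475, 0.88, 0.0]
ft_force: [-2.1, 1.2, 10.2]
gripper_width: 0.0549
finger_force: 62.8
```

Pressed 5 mm at 10 N, which matches the spring. Now I twist counter-clockwise by 60°, holding the press.

```bash
python3 -m creep '[[0,0,-0.005,0,0,0.06,-1],[0,0,-0.005,0,0,0.12,-1],[0,0,-0.005,0,0,0.18,-1],[0,0,-0.005,0,0,0.24,-1],[0,0,-0.005,0,0,0.3,-1],[0,0,-0.005,0,0,0.36,-1],[0,0,-0.005,0,0,0.42,-1],[0,0,-0.005,0,0,0.48,-1],[0,0,-0.005,0,0,0.54,-1],[0,0,-0.005,0,0,0.6,-1],[0,0,-0.005,0,0,0.66,-1],[0,0,-0.005,0,0,0.71,-1],[0,0,-0.005,0,0,0.71,-1],[0,0,-0.005,0,0,0.71,-1],[0,0,-0.005,0,0,0.71,-1]]'
python3 - <<'E'
from h import *
w=cam("wrist");save(w,"w3.png")
s=arm.observe();print(s['torque'],s['qpos'])
E
```

```text
time_s: 5.9
tool_pos: [0.4669, 0.0482, 0.0934]
ee_rot: [0.0, -0.038, 0.999, -0.0]
ft_force: [-3.1, -3.8, 11.4]
gripper_width: 0.0552
finger_force: 62.9
[-0.61132669  0.37476587  0.13713143] [ 2.51809121e-02  3.27581953e-01  1.89386375e+00 -9.39859359e-04
  9.19527663e-01 -1.62042847e+00]
```

View pics/w3.png

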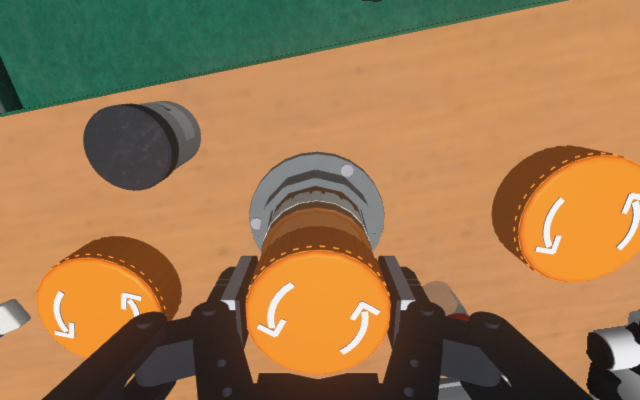

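The arrows kept their place relative to the fingers, so the cap turned the full ~60° with the gripper. Now I lift it straight up.

```bash
python3 -m creep '[[0,0,0.03,0,0,0,-1],[0,0,0.06,0,0,0,-1],[0,0,0.1,0,0,0,-1],[0,0,0.16,0,0,0,-1],[0,0,0.24,0,0,0,-1],[0,0,0.34,0,0,0,-1],[0,0,0.44,0,0,0,-1],[0,0,0.54,0,0,0,-1],[0,0,0.64,0,0,0,-1],[0,0,0.74,0,0,0,-1],[0,0,0.84,0,0,0,-1],[0,0,0.92,0,0,0,-1],[0,0,0.96,0,0,0,-1],[0,0,0.96,0,0,0,-1],[0,0,0.96,0,0,0,-1],[0,0,0.96,0,0,0,-1],[0,0,0.96,0,0,0,-1]]'
python3 - <<'E'
from h import *
w=cam("wrist");a=cam("scene");save(a,"s4.png",(200,100,440,300),3)
s=arm.observe();print(s['tool_pos'],s['joint_velocities'].round(4))
E
```

```text
time_s: 7.37
tool_pos: [0.4664, 0.0486, 0.2075]
ee_rot: [-0.001, -0.038, 0.999, 0.0]
ft_force: [-1.1, -0.2, -0.3]
gripper_width: 0.0553
finger_force: 63.8
[0.46647641 0.04861226 0.20771039] [ 0.0012 -0.0024 -0.0035  0.0002  0.0002  0.0017]
```

View pics/s4.png

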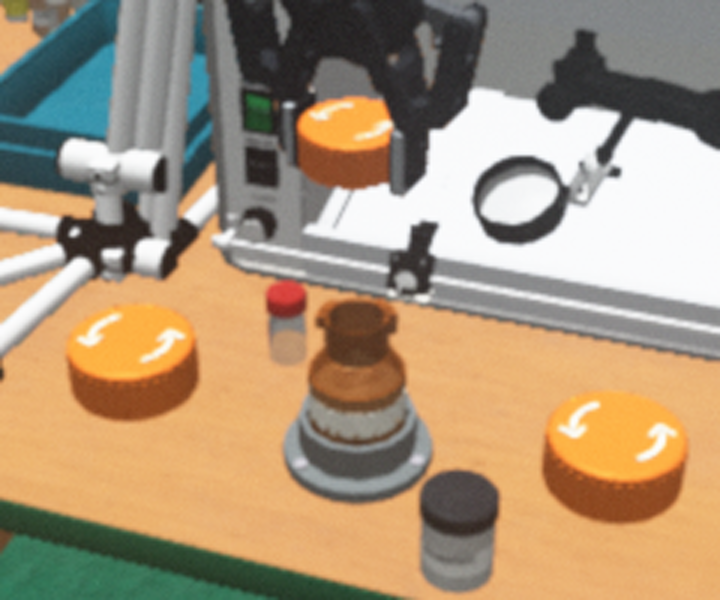

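The jar is open, with its mouth at crop (357,315). The cap is held level above it at (350,140), and both vials are still standing.

```bash
python3 -c "
from station import arm
print(arm.close_job())"
```

```text
the job is handed in; nothing more can be done
None
```

The jar is open and the job is handed in at about 7.5 s: the cap was pressed about 5 mm, turned about 60° counter-clockwise and lifted, and the gripper holds it level and at rest about 10 cm above the mouth, with both vials still standing; the hand-in returned no verdict.

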